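Lay the bin lids in the steriliser tray and start it

TASK

Lay the two bamboo bin lids flat in the recesses of the counter-top lamp steriliser, each fully down in the recess on its own side; they are too wide to pinch, so slide them along the deck without picking them up. Then swing the lamp bar over the tray to its stop, and only after that press the start button fully down and let it go. Keep the lids flat, and do not disturb the jar, the bottle and the can standing around.

Things in the scene. Friction and masses are not known exactly. Their poses are not given: they have to be found in the camera images.
- base: The steriliser: a fixed grey slab with a flat deck 28 mm above the table. Origin on its underside at table height; it spans x -125 to 125 mm, y -300 to 370 mm; its -x side faces the robot. Plain deck left of the long recess (y 162 to 370) and right of the short recess (y -112 to -300), where the lids start. A flush 20 mm divider (y -10 to 10) parts the recesses.
- fence_mid (a point): Point on the deck at the foot of the straight aluminium back fence (base x 75, y 0 mm), axes as base. The fence runs along the whole steriliser, parallel to base y, 16 mm high and 8 mm thick; it is also the far wall of both recesses. A lid squared against it and slid along it drops into its recess.
- long_recess (a point): Centre of the floor of the left (+y) recess, 18 mm above the table, axes as base. The recess is 104 mm in x (base x -29 to 75 mm) by 152 mm in y (base y 10 to 162 mm), 10 mm deep.
- short_recess (a point): Centre of the floor of the right (-y) recess, 18 mm above the table, axes as base. The recess is 132 mm in x (base x -57 to 75 mm) by 102 mm in y (base y -112 to -10 mm), 10 mm deep.
- long_lid: Flat bamboo lid with rounded corners (radius 18 mm), 96 mm (its x) by 140 mm (its y), 14 mm thick, starting on the left deck, turned up to 0.35 rad from its recess. Origin at the centre of its underside, z up. Goes in the left recess with its x along the recess's x; it then stands 4 mm above the deck.
- short_lid: Flat bamboo lid with rounded corners (radius 18 mm), 124 mm (its x) by 90 mm (its y), 14 mm thick, starting on the right deck, turned up to 0.35 rad from its recess. Origin at the centre of its underside, z up. Goes in the right recess with its x along the recess's x; it then stands 4 mm above the deck.
- lamp (a joint): Angle of the lamp bar about its upright hinge on the post (rad). 0 = at its stop, the bar pointing to the base's -x, over the divider between the recesses; at about 1.45 to 1.7 it is parked, pointing to the base's -y behind the fence. It stays where it is left; a light sideways push moves it.
- lamp_push (a point): Point inside the lamp bar 100 mm from the hinge, at mid height of the bar. The aluminium bar is 28 mm wide, 20 mm high (40 to 60 mm above the deck) and reaches from the hinge to 170 mm out. Its -x axis points along the bar away from the hinge.
- lamp_hinge (a point): Point on the lamp bar's hinge axis (base x 105, y 0 mm), at mid height of the bar.
- start (a joint): Travel of the start button (m): 0 up, 0.006 fully down; it springs back. Fully down takes about 5 N.
- start_top (a point): Centre of the top of the round white start button, 32 mm across, in a black housing on the robot-side apron of the base, in front of the long recess.
- spice_jar: Bystander: amber spice jar, 48 mm across, 95 mm high, beyond the steriliser. Origin under its centre.
- sauce_bottle: Bystander: green bottle, 56 mm across, 170 mm high, to the right. Origin under its centre.
- food_can: Bystander: steel can, 74 mm across, 100 mm high, to the left. Origin under its centre.
Things that resemble listed ones, but are neither listed nor needed, are in the scene too. Leave any green look-alike of the short_lid alone.

How it is judged:
By the outcome, as a careful person would: the job done as asked, in the order asked, and still so for the second after the job is handed in, with the robot touching nothing.
It also fails if it takes over 72 s, if anything falls off the work surface, if the arm or the gripper's body presses on something with over 40 N, if the wrist force passes 120 N, or if a joint passes its speed limit or range.

ROBOT

A 6-joint arm with a two-finger parallel gripper is mounted at the origin on the work surface. World frame = base frame: x ahead of the robot, y to its left, z up, the work surface at z = 0. Lengths are in mm, angles in degrees, forces in N, time in s.
With the tool pointing down it reaches from about 300 to 850 mm from the base axis. Payload 4.2 kg.
Tool frame: the origin (TCP) lies midway between the tips of the shut fingers; the grasp point (between the pads) lies 19 mm behind it; z points along the fingers, y is the line along which they close (so a half turn about z gives the same grasp; the last joint's range is limited). The gripper opens to 91 mm and grips with 3 to 60 N. Pads are 32 mm wide; open, the fingers measure 118 mm over their backs; the gripper's body (76 mm by 178 mm) begins 60 mm behind the grasp point.
Start: joints at [-77.235, 18.312, 89.639, -0, 72.044, -1.146], TCP at [138.245, -558.15, 213.976] pointing down, gripper open.
Joint ranges: [-177.97, 177.97], [-48.28, 115.42], [12.27, 149.76], [-77.06, 257.06], [2.81, 150.46], [-146.56, 146.56]. Speed limits (degrees/s): [147.25, 147.25, 180, 180, 180, 180].

INTERFACE

Orientations are given as [roll, pitch, yaw] about the fixed x, y, z axes, in that order (R = Rz(yaw) Ry(pitch) Rx(roll)).
In Python, from workcell import state, grab_frame, camera_model, workorder gives the robot as it stands.
- The arm moves only by the tool carry_out, never from a script. Its argument "commands" is a list of rows, each a list of 7 numbers: the turn, a rotation vector about the tool's x, y, z in degrees, then the shift along the tool's x, y, z in mm, then the opening, from -1 (shut) to 1 (fully open). In form: [[ax, ay, az, dx, dy, dz, hand], ...]. A call has 1 to 20 rows; each row is the pose to reach, as a shift and turn from the pose commanded when the call began, along the tool's axes at that moment; what a row does not reach only later rows make up. A row lasts 1/10 s, in which the tool goes at most 50 mm and 8.59 degrees, less where a joint would pass 70% of its speed; a pose out of reach is approached as far as the arm can. A call with a gripper value outside its range is refused whole. The fingers move at their own pace and stop on an object; "force" is the grip in N (left out, the last holds). Time passes only in rows, so rows that repeat a pose let the fingers close. It gives the time, the measured TCP pose, the force, the opening and the grip force at its end, in the units of the state.
- state(): the state, without advancing time (a new reading comes with each control period).
- grab_frame(name): name is "scene" or "top" or "wrist"; returns the picture (384x512x3 uint8, red, green, blue); there is no depth.
- camera_model(name): a dict with "fx", "fy", "cx", "cy" (pixels), "dist" ([k1, k2, p1, p2, k3] as OpenCV has them; the pictures are not rectified), "origin" and "rotation" of the camera in the world; the wrist camera has in their place "mount" (4x4, takes a point from camera to tool coordinates, whose origin is the TCP and whose axes are the flange's). Camera axes: x right, y up, looking along -z (the intrinsics and any distortion apply to the point x, -y, -z); pixel columns grow to the right and rows downward; lengths in mm; the calibration is good to about 2 mm. A picture is of the moment at which its call begins: read the wrist's pose just before it. camera_model takes no time and is no camera call.
- workorder.job_done(): hands the job in; it is judged then, once.
The state is a dict: "time_s": time; "qpos": joint angles; "qvel": joint speeds; "effort": joint torques, N m; "ee_pos": TCP position; "ee_rot": TCP orientation; "force": force on the tool from outside, world axes, zero at the start; "torque": the same for the moment, N m; "gripper_width": finger opening in mm; "gripper_force": force on a finger pad.
Only numpy, scipy, OpenCV 4.12 (cv2) and the standard library are available. Lean on these libraries where they do the work, as an engineer would, in place of code of your own. Each camera call takes 0.05 s, during which the arm holds its last target. There are 200 camera calls.

## Working session

There is one attempt and no reset: what is moved stays moved. The work goes in short steps, Python scripts to look and compute and a tool call to move; the robot and the scene stay as the last step left them, time stands still between calls to the robot, and variables do not carry over. Pictures are saved under pics/ and viewed, at most 10 in all, crops included, and the job is handed in when it is done.

Besides the shell and the picture viewer there is one more tool, called after "Request:" as name(argument=value, ...), one argument or row to a line, values as JSON. carry_out: Moves the arm, as the interface text tells. Its arguments: {"type":"object","properties":{"commands":{"type":"array"},"force":{"type":"number"}},"required":["commands"]}

```bash
ls; mkdir -p pics; python3 - <<'E'
from workcell import state, grab_frame, camera_model
import cv2
print(state())
for n in("scene","top"):
    cv2.imwrite(f"pics/{n}0.png",cv2.resize(grab_frame(n)[:,:,::-1],(800,600),interpolation=cv2.INTER_CUBIC)); print(camera_model(n))
print(camera_model("wrist"))
E
```

```text
pics
{'time_s': 0.0, 'qpos': array([-7.72347919e+01,  1.83502576e+01,  8.97064072e+01, -3.81151830e-04,
        7.20429964e+01, -1.14593102e+00]), 'qvel': array([-0.0089336 , -0.0606984 , -0.06594744, -0.09833537,  0.03737874,
       -0.06344772]), 'effort': array([-3.54222087e-03, -4.12455511e+01, -2.31973618e+01,  7.22528505e-02,
        4.58552234e-02, -1.57769723e-04]), 'ee_pos': array([ 138.12694657, -557.64454966,  213.13413757]), 'ee_rot': array([-1.79900352e+02, -1.63080725e-03,  1.39112556e+01]), 'force': array([0.3136413 , 0.79346679, 0.7234397 ]), 'torque': array([ 0.03328562, -0.01099496, -0.03183046]), 'gripper_force': 0.0, 'gripper_width': 91.0203944887397}
{'fx': 371.65495024365174, 'fy': 371.65495024365174, 'cx': 257.74600364788574, 'cy': 188.57165782315698, 'dist': array([-0.11080797,  0.        ,  0.        ,  0.        ,  0.        ]), 'origin': array([1279.56553499,   29.99404325, 1093.16976615]), 'rotation': array([36.63645849,  0.65968005, 91.63074937])}
{'fx': 353.89991596817555, 'fy': 353.89991596817555, 'cx': 250.61519637312534, 'cy': 196.15720718655126, 'dist': array([-0.07688845,  0.        ,  0.        ,  0.        ,  0.        ]), 'origin': array([ 378.29320038,   19.56388373, 1294.47931417]), 'rotation': array([  7.35896972,  -0.38424589, -88.61056292])}
{'fx': 291.86890248127895, 'fy': 291.86890248127895, 'cx': 255.57062591765225, 'cy': 192.14048821727866, 'dist': array([-0.03373647,  0.        ,  0.        ,  0.        ,  0.        ]), 'mount': array([[ 5.80507682e-04,  9.63937909e-01,  2.66126606e-01,
         7.52033466e+01],
       [ 9.99999766e-01, -4.63605202e-04, -5.02095298e-04,
         3.56676670e-01],
       [-3.60611012e-04,  2.66126835e-01, -9.63937953e-01,
        -1.72399728e+02],
       [ 0.00000000e+00,  0.00000000e+00,  0.00000000e+00,
         1.00000000e+00]])}
```

View pics/scene0.png

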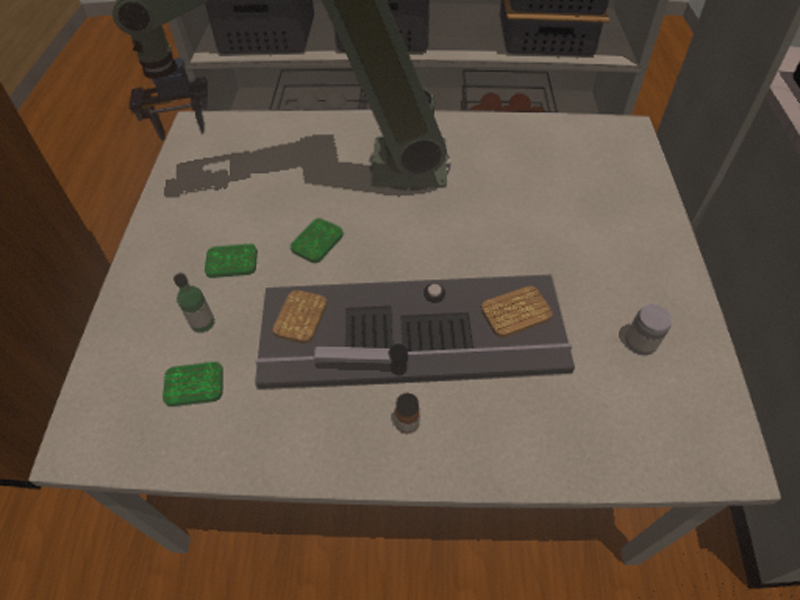

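View pics/top0.png

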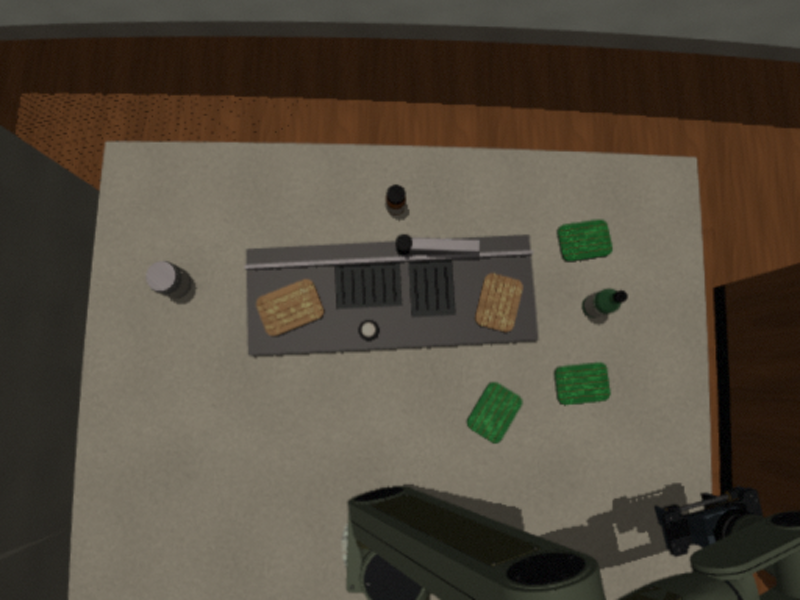

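```bash
cat > h.py <<'E'
import numpy as np, cv2
from scipy.spatial.transform import Rotation as R
from workcell import state, grab_frame, camera_model
F=np.diag([1.,-1,-1])
def cam(n,st=None):
    m=camera_model(n);K=np.array([[m['fx'],0,m['cx']],[0,m['fy'],m['cy']],[0,0,1]])
    if n=="wrist":
        T=np.eye(4);T[:3,:3]=R.from_euler('xyz',st['ee_rot'],degrees=True).as_matrix();T[:3,3]=st['ee_pos'];T=T@m['mount']
    else:
        T=np.eye(4);T[:3,:3]=R.from_euler('xyz',m['rotation'],degrees=True).as_matrix();T[:3,3]=m['origin']
    return K,m['dist'],T[:3,:3]@F,T[:3,3]   # cv camera->world
def ray(c,uv):
    p=cv2.undistortPoints(np.float64(uv).reshape(-1,1,2),c[0],c[1]).reshape(-1,2)
    return np.c_[p,np.ones(len(p))]@c[2].T
def onz(c,uv,z):
    d=ray(c,uv);return c[3]+d*((z-c[3][2])/d[:,2])[:,None]
def proj(c,P):
    P=np.float64(P).reshape(-1,3);r=c[2].T
    return cv2.projectPoints(P,cv2.Rodrigues(r)[0],-r@c[3],c[0],c[1])[0].reshape(-1,2)
def tri(c1,u1,c2,u2):
    a,b=ray(c1,u1),ray(c2,u2);o=[]
    for x,y in zip(a,b):
        s=np.linalg.lstsq(np.c_[x,-y],c2[3]-c1[3],rcond=None)[0]
        p,q=c1[3]+s[0]*x,c2[3]+s[1]*y;o.append(np.r_[(p+q)/2,np.linalg.norm(p-q)])
    return np.array(o)
def rectify(c,img,z,x0,x1,y0,y1,s):  # s px/mm; row: x from x1 down, col: y from y1 right
    xs=np.arange(x1,x0,-1/s);ys=np.arange(y1,y0,-1/s);Y,X=np.meshgrid(ys,xs)
    uv=proj(c,np.stack([X,Y,np.full_like(X,z)],-1)).astype(np.float32).reshape(*X.shape,2)
    return cv2.remap(img,uv[...,0],uv[...,1],cv2.INTER_CUBIC)
E
python3 - <<'E'
from h import *
np.set_printoptions(precision=1,suppress=True)
t,s=cam("top"),cam("scene"); k=.64
# corners: far-left, far-right, near-right, near-left; recess corner long far-left.. ; button; post
T=np.array([[247,249],[529,236],[538,342],[250,355],[369,329],[404,241]])*k
S=np.array([[573,371],[258,385],[266,290],[551,276],[434,290],[399,350]])*k
print(tri(t,T,s,S))
print(onz(t,T[:4],28))
# others on table: jar, bottle, can bases
print(onz(t,np.array([[398,210],[597,310],[172,285]])*k,20), onz(s,np.array([[407,425],[203,325],[642,345]])*k,20))
for n,c in(("top",t),("scene",s)):
    im=grab_frame(n);h=cv2.cvtColor(im,cv2.COLOR_RGB2HSV)
    m=((h[...,0]>8)&(h[...,0]<24)&(h[...,1]>90)&(h[...,2]>60)).astype(np.uint8)
    u=onz(t,[[0,0]],0)
    nn,_,st_,ce=cv2.connectedComponentsWithStats(cv2.morphologyEx(m,cv2.MORPH_CLOSE,np.ones((5,5))))
    lab=_
    for i in range(1,nn):
        if 400<st_[i,4]<3000:
            cs=cv2.findContours((lab==i).astype(np.uint8),0,1)[0][0].reshape(-1,2)
            P=onz(c,cs,42)[:,:2]
            print(n,ce[i]/k,P.mean(0),cv2.minAreaRect(P.astype(np.float32)))
E
```

```text
[[ 672.9  361.9   14.6    0.2]
 [ 721.1 -305.5   16.2    6.9]
 [ 469.  -328.5   12.1    1.1]
 [ 422.1  341.1   22.     5.4]
 [ 487.    65.5   46.1    1.1]
 [ 679.5   -7.3  100.6    2.7]]
[[ 669.8  358.2   28. ]
 [ 718.4 -306.    28. ]
 [ 467.9 -324.7   28. ]
 [ 421.8  336.8   28. ]]
[[ 775.3    5.4   20. ]
 [ 546.9 -468.5   20. ]
 [ 581.2  534.1   20. ]] [[ 804.    12.6   20. ]
 [ 576.5 -453.5   20. ]
 [ 609.3  523.7   20. ]]
top [498.1 302.1] [ 557.  -229.2] ((556.9437255859375, -229.41378784179688), (91.71820068359375, 125.36790466308594), 76.2915267944336)
top [289.3 306.9] [533.3 249.2] ((533.9446411132812, 248.8152313232422), (98.89695739746094, 141.16554260253906), 23.89691734313965)
scene [27.7 34.3] [ -745.7 -1514.7] ((-761.105224609375, -1458.3494873046875), (922.084228515625, 334.5792541503906), 28.716259002685547)
scene [662.8  67.9] [-458.6  836.9] ((-486.9015808105469, 857.8015747070312), (124.16726684570312, 788.982421875), 66.68829345703125)
scene [515.8 310.7] [537.  246.7] ((535.7925415039062, 247.84124755859375), (103.04139709472656, 144.4896240234375), 23.618135452270508)
scene [299.4 315.9] [ 560.1 -230.4] ((559.4475708007812, -231.34046936035156), (93.82991790771484, 130.60842895507812), 75.70166015625)
```

```bash
cat >> h.py <<'E'
def delta(cmd,tgt):  # cmd,tgt=(x,y,z,yaw) tool down -> az,dx,dy,dz in tool axes
    c,s=np.cos(np.radians(cmd[3])),np.sin(np.radians(cmd[3]))
    d=np.subtract(tgt,cmd);return np.round([-d[3],c*d[0]+s*d[1],s*d[0]-c*d[1],-d[2]],1)
E
python3 -c "
from h import *
print(delta((138.2,-558.2,214,13.9),(615,16,300,4.2)))"
```

```text
[   9.7  600.8 -442.8  -86. ]
```

Request:
carry_out(
  commands=[
    [0,0,9.7,601,-443,-86,0],
    [0,0,9.7,601,-443,-86,0],
    [0,0,9.7,601,-443,-86,0],
    [0,0,9.7,601,-443,-86,0],
    [0,0,9.7,601,-443,-86,0],
    [0,0,9.7,601,-443,-86,0],
    [0,0,9.7,601,-443,-86,0],
    [0,0,9.7,601,-443,-86,0],
    [0,0,9.7,601,-443,-86,0],
    [0,0,9.7,601,-443,-86,0],
    [0,0,9.7,601,-443,-86,0],
    [0,0,9.7,601,-443,-86,0],
    [0,0,9.7,601,-443,-86,0],
    [0,0,9.7,601,-443,-86,0],
    [0,0,9.7,601,-443,-86,0],
    [0,0,9.7,601,-443,-86,0],
    [0,0,9.7,601,-443,-86,0],
    [0,0,9.7,601,-443,-86,0],
    [0,0,9.7,601,-443,-86,0],
    [0,0,9.7,601,-443,-86,0],
  ],
)

```text
time_s: 2.2
ee_pos: [614.4, 15.1, 300.3]
ee_rot: [180.0, -0.0, 4.1]
force: [0.6, -0.2, -0.8]
gripper_width: 45.5
gripper_force: 0.0
```

```bash
python3 - <<'E'
from h import *
st=state();print(st['time_s'],st['ee_pos'],st['ee_rot'],st['qvel'],st['gripper_width'])
np.save('w1.npy',st,allow_pickle=True)
im=grab_frame("wrist");cv2.imwrite("pics/w1raw.png",im[:,:,::-1])
cv2.imwrite("pics/w1.png",cv2.resize(im[:,:,::-1],(800,600),interpolation=cv2.INTER_CUBIC))
E
```

```text
2.2 [614.44519645  15.12456664 300.32078876] [ 1.79985124e+02 -1.41327585e-02  4.11057927e+00] [ 0.22492865 -0.01437398 -0.218904    0.00462803  0.02435591 -0.04518459] 45.50617989058142
```

View pics/w1.png

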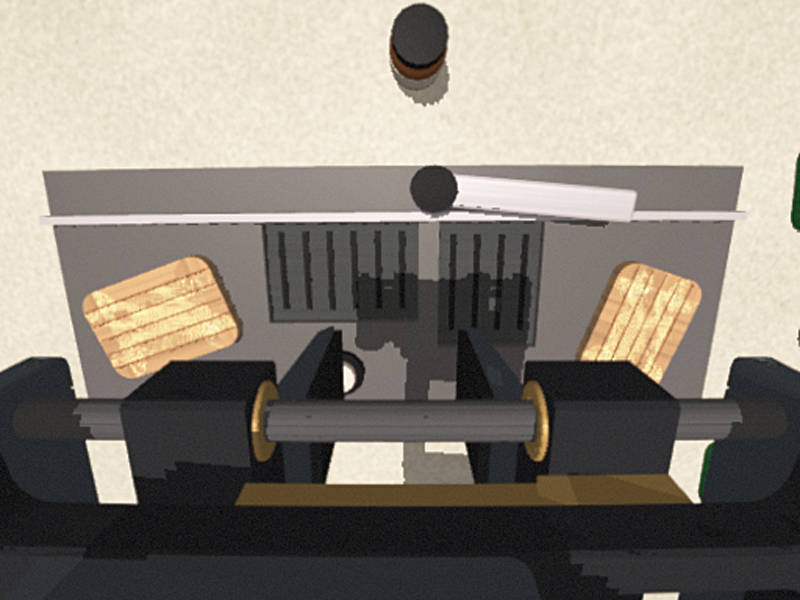

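```bash
cat > fit.py <<'E'
from h import *
from scipy.optimize import least_squares
np.set_printoptions(precision=2,suppress=True)
st=np.load('w1.npy',allow_pickle=True).item();w,t,s=cam("wrist",st),cam("top"),cam("scene");k=.64
pw=[((43,172),(125,370)),((742,167),(125,-300)),((272,322),(-29,162)),((418,319),(-29,10)),((440,345),(-57,-10)),((536,346),(-57,-112))]
pt=[((247,249),(125,370)),((529,236),(125,-300)),((538,342),(-125,-300)),((250,355),(-125,370))]
def f(p,z=None):
    a,b=np.cos(p[2]),np.sin(p[2]);zz=p[3] if len(p)>3 else 28
    def q(L):
        B=np.array([l[1] for l in L],float);return np.c_[p[0]+a*B[:,0]-b*B[:,1],p[1]+b*B[:,0]+a*B[:,1],np.full(len(B),zz)]
    r1=(proj(w,q(pw))-np.array([l[0] for l in pw])*k);r2=(proj(t,q(pt))-np.array([l[0] for l in pt])*k)
    return np.r_[r1.ravel(),.5*r2.ravel()]
for p0 in([572,-19,.073],[572,-19,.073,28]):
    r=least_squares(f,p0,loss='soft_l1');print(r.x,np.degrees(r.x[2]));print(f(r.x).reshape(-1,2))
r=least_squares(f,[572,-19,.073],loss='soft_l1').x;np.save('base.npy',r)
Ri=R.from_euler('z',-r[2]).as_matrix()[:2,:2]
im=cv2.imread("pics/w1raw.png");h=cv2.cvtColor(im,cv2.COLOR_BGR2HSV)
m=cv2.morphologyEx(((h[...,0]>8)&(h[...,0]<26)&(h[...,1]>60)&(h[...,2]>120)).astype(np.uint8),cv2.MORPH_OPEN,np.ones((3,3)))
m=cv2.morphologyEx(m,cv2.MORPH_CLOSE,np.ones((7,7)))
n,lab,S,C=cv2.connectedComponentsWithStats(m)
for i in range(1,n):
    if S[i,4]>2000:
        P=(onz(w,cv2.findContours((lab==i).astype(np.uint8),0,1)[0][0].reshape(-1,2),42)[:,:2]-r[:2])@Ri.T
        print("lid in base",C[i]/k,cv2.minAreaRect(P.astype(np.float32)))
L=np.array([[435,188],[635,205]])*k
print("lamp",(onz(w,L,88)[:,:2]-r[:2])@Ri.T)
B=tri(t,np.array([[369,329],[397,192],[614,296],[161,277]])*k,s,np.array([[434,291],[407,399],[180,280],[653,315]])*k);print("btn/jar/bottle/can world",B, "btn base",(B[:,:2]-r[:2])@Ri.T)
E
python3 fit.py
```

```text
[575.86 -18.18   0.08] 4.582884592886703
[[ 0.54 -0.65]
 [ 0.81 -1.12]
 [-0.64  0.3 ]
 [ 0.57  1.55]
 [-1.29  1.18]
 [-0.27 -0.  ]
 [-0.31 -0.16]
 [ 0.15 -0.79]
 [ 0.33 -1.01]
 [-0.53 -0.  ]]
[575.62 -18.35   0.08  26.49] 4.562271715441468
[[ 1.41 -0.57]
 [ 0.16 -0.86]
 [-0.3   0.12]
 [ 0.62  1.41]
 [-1.29  0.99]
 [-0.48 -0.17]
 [-0.24 -0.1 ]
 [ 0.13 -0.69]
 [ 0.29 -0.94]
 [-0.46  0.02]]
lid in base [160.46 316.95] ((-20.53317642211914, 269.9235534667969), (98.28016662597656, 142.49327087402344), 18.965791702270508)
lid in base [643.29 317.89] ((-27.42291259765625, -213.67115783691406), (93.25548553466797, 110.17607879638672), 72.17550659179688)
lamp [[ 105.62   -0.24]
 [  91.29 -167.9 ]]
btn/jar/bottle/can world [[ 487.32   65.64   42.7     1.06]
 [ 789.89   11.09  106.63    3.21]
 [ 559.88 -458.59  161.7    12.95]
 [ 585.46  526.86  101.5     1.33]] btn base [[ -81.56   90.63]
 [ 215.68   12.08]
 [ -51.12 -437.72]
 [  53.11  542.53]]
```

```bash
cat >> h.py <<'E'
def b2w(bx,by,z,yo=0):
    x,y,a=np.load('base.npy');c,s=np.cos(a),np.sin(a)
    return np.array([x+c*bx-s*by,y+s*bx+c*by,z,np.degrees(a)+yo])
def w2b(p):
    x,y,a=np.load('base.npy');c,s=np.cos(a),np.sin(a)
    return np.array([c*(p[0]-x)+s*(p[1]-y),-s*(p[0]-x)+c*(p[1]-y)])
E
python3 -c "
from h import *
p=b2w(-122,270,120)
print(p,delta((615.1,16.1,300,4.2),p))"
```

```text
[432.6800773  241.20500067 120.           4.58288459] [  -0.4 -165.4 -237.9  180. ]
```

Request:
carry_out(
  commands=[
    [0,0,-0.4,-165.4,-237.9,180,0.5],
    [0,0,-0.4,-165.4,-237.9,180,0.5],
    [0,0,-0.4,-165.4,-237.9,180,0.5],
    [0,0,-0.4,-165.4,-237.9,180,0.5],
    [0,0,-0.4,-165.4,-237.9,180,0.5],
    [0,0,-0.4,-165.4,-237.9,180,0.5],
    [0,0,-0.4,-165.4,-237.9,180,0.5],
    [0,0,-0.4,-165.4,-237.9,180,0.5],
    [0,0,-0.4,-165.4,-237.9,180,0.5],
    [0,0,-0.4,-165.4,-237.9,180,0.5],
  ],
)

```text
time_s: 3.25
ee_pos: [434.2, 241.1, 121.0]
ee_rot: [-180.0, -0.1, 4.6]
force: [-0.5, -0.8, 0.4]
gripper_width: 68.5
gripper_force: 0.0
```

Request:
carry_out(
  commands=[
    [0,0,0,0,0,40,0.5],
    [0,0,0,0,0,75,0.5],
    [0,0,0,0,0,87,0.5],
    [0,0,0,0,0,87,0.5],
    [0,0,0,8,0,87,0.5],
    [0,0,0,16,0,87,0.5],
    [0,0,0,24,0,87,0.5],
    [0,0,0,32,0,87,0.5],
    [0,0,0,40,0,87,0.5],
    [0,0,0,48,0,87,0.5],
    [0,0,0,56,0,87,0.5],
    [0,0,0,64,0,87,0.5],
    [0,0,0,70,0,87,0.5],
    [0,0,0,74,0,87,0.5],
    [0,0,0,74,0,87,0.5],
  ],
)

```text
time_s: 4.75
ee_pos: [507.2, 247.4, 32.8]
ee_rot: [180.0, -0.0, 4.6]
force: [-0.3, -0.7, -0.0]
gripper_width: 68.7
gripper_force: 0.0
```

```bash
cat > seg.py <<'E'
from h import *
def lids():
    t=cam("top");im=grab_frame("top");h=cv2.cvtColor(im,cv2.COLOR_RGB2HSV)
    m=((h[...,0]>8)&(h[...,0]<24)&(h[...,1]>90)&(h[...,2]>60)).astype(np.uint8);m[:120]=0
    n,lab,S,C=cv2.connectedComponentsWithStats(cv2.morphologyEx(m,cv2.MORPH_CLOSE,np.ones((5,5))))
    for i in range(1,n):
        if 300<S[i,4]<3000:
            P=onz(t,cv2.findContours((lab==i).astype(np.uint8),0,1)[0][0].reshape(-1,2),42)
            B=np.array([w2b(p) for p in P],np.float32);r=cv2.minAreaRect(B);print("lid",np.round(r[0],1),np.round(r[1],1),round(r[2],1))
    return im
E
python3 - <<'E'
from seg import *
st=state();print(st['time_s'],st['force'],w2b(st['ee_pos']),st['ee_pos'][2])
im=lids();cv2.imwrite("pics/t1.png",cv2.resize(im[:,:,::-1][120:250,140:370],(800,452),interpolation=cv2.INTER_CUBIC))
E
```

```text
4.75 [-0.27018406 -0.74982733 -0.02642837] [-47.22477667 270.19943028] 32.8084286139122
lid [ 19.4 231. ] [95.8 99.8] 1.6
lid [ -35.8 -209. ] [ 91.6 125.4] 71.8
```

View pics/t1.png

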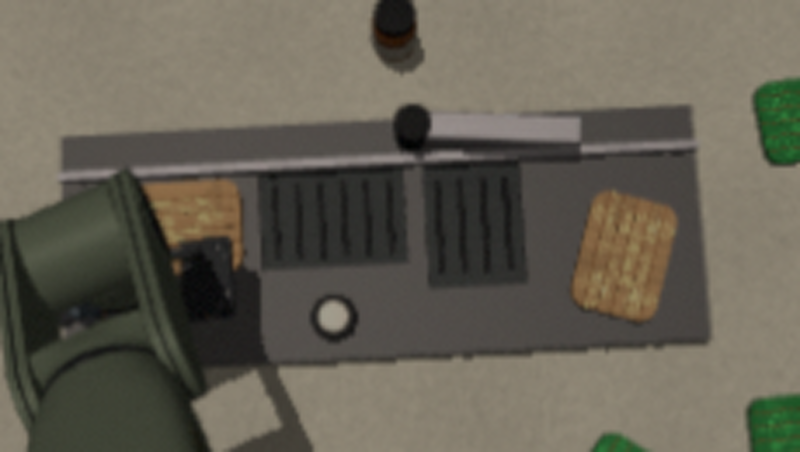

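Request:
carry_out(
  commands=[
    [0,0,0,3,0,0,0.5],
    [0,0,0,6,0,0,0.5],
    [0,0,0,8,0,0,0.5],
    [0,0,0,9,0,0,0.5],
    [0,0,0,10,0,0,0.5],
    [0,0,0,10,0,0,0.5],
  ],
)

```text
time_s: 5.4
ee_pos: [516.2, 248.2, 32.8]
ee_rot: [180.0, 0.0, 4.6]
force: [-1.1, 1.0, -0.6]
gripper_width: 68.2
gripper_force: 0.6
```

Request:
carry_out(
  commands=[
    [0,0,0,1,0,0,0.5],
    [0,0,0,2,0,0,0.5],
    [0,0,0,2,0,0,0.5],
  ],
)

```text
time_s: 5.7
ee_pos: [516.4, 248.2, 32.8]
ee_rot: [180.0, 0.3, 4.6]
force: [-5.9, 1.2, 3.9]
gripper_width: 68.6
gripper_force: 3.1
```

Request:
carry_out(
  commands=[
    [0,0,0,1,0,0,0.5],
    [0,0,0,2,0,0,0.5],
    [0,0,0,2,0,0,0.5],
  ],
)

```text
time_s: 6.0
ee_pos: [516.5, 248.2, 32.8]
ee_rot: [180.0, 0.5, 4.5]
force: [-10.0, 1.8, 6.5]
gripper_width: 68.0
gripper_force: 5.2
```

Request:
carry_out(
  commands=[
    [0,0,0,-14,0,0,0.5],
    [0,0,0,-14,0,-50,0.5],
    [0,0,-8,0,-20,-70,-0.2],
    [0,0,-90,59,-84,-70,-0.2],
    [0,0,-90,59,-84,-70,-0.2],
    [0,0,-90,59,-84,-70,-0.2],
    [0,0,-90,59,-84,-70,-0.2],
    [0,0,-90,59,-84,-70,-0.2],
    [0,0,-90,59,-84,-70,-0.2],
    [0,0,-90,59,-84,-70,-0.2],
    [0,0,-90,59,-84,-70,-0.2],
    [0,0,-90,59,-84,-70,-0.2],
    [0,0,-90,59,-84,-70,-0.2],
    [0,0,-90,59,-84,-70,-0.2],
    [0,0,-90,59,-84,-70,-0.2],
    [0,0,-90,59,-84,-70,-0.2],
  ],
)

```text
time_s: 7.6
ee_pos: [572.8, 337.0, 103.0]
ee_rot: [180.0, -0.0, 94.5]
force: [0.6, 0.0, -0.1]
gripper_width: 36.4
gripper_force: 0.0
```

```bash
python3 - <<'E'
from seg import *
st=state();print(st['time_s'],st['force'],w2b(st['ee_pos']),st['ee_pos'][2],st['ee_rot'],st['gripper_width'])
im=lids();cv2.imwrite("pics/t2.png",cv2.resize(im[:,:,::-1][120:250,140:370],(800,452),interpolation=cv2.INTER_CUBIC))
im=grab_frame("scene")
cv2.imwrite("pics/s2.png",cv2.resize(im[:,:,::-1][160:260,150:400],(800,320),interpolation=cv2.INTER_CUBIC))
E
```

```text
7.6 [ 0.63427243  0.01431949 -0.05533952] [ 25.2971585  354.33599895] 102.97450277523095 [ 1.79960706e+02 -1.38942952e-03  9.45445351e+01] 36.42330103557613
lid [ 26.7 252.8] [140.9  95. ] 87.7
lid [ -35.8 -209. ] [ 91.6 125.4] 71.8
```

View pics/s2.png

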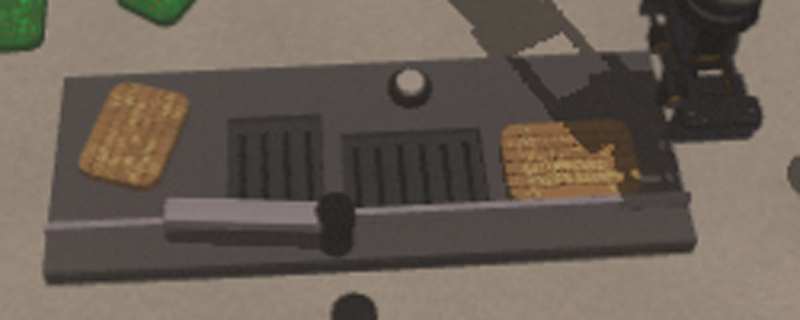

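Request:
carry_out(
  commands=[
    [0,0,0,0,0,40,-0.2],
    [0,0,0,0,0,71,-0.2],
    [0,0,0,-4,0,71,-0.2],
    [0,0,0,-10,0,71,-0.2],
    [0,0,0,-18,0,71,-0.2],
    [0,0,0,-28,0.2,71,-0.2],
    [0,0,0,-38,0.4,71,-0.2],
    [0,0,0,-48,0.6,71,-0.2],
    [0,0,0,-58,0.8,71,-0.2],
    [0,0,0,-68,1,71,-0.2],
    [0,0,0,-78,1.2,71,-0.2],
    [0,0,0,-88,1.4,71,-0.2],
    [0,0,0,-98,1.6,71,-0.2],
    [0,0,0,-106,1.8,71,-0.2],
    [0,0,0,-106,1.8,71,-0.2],
  ],
)

```text
time_s: 9.2
ee_pos: [583.3, 229.9, 31.9]
ee_rot: [180.0, 0.1, 94.6]
force: [1.2, -0.2, 0.3]
gripper_width: 36.4
gripper_force: 0.0
```

```bash
python3 - <<'E'
from seg import *
st=state();print(st['time_s'],st['force'],w2b(st['ee_pos']),st['ee_pos'][2])
im=lids()
im=grab_frame("scene")
cv2.imwrite("pics/s3.png",cv2.resize(im[:,:,::-1][160:260,150:400],(800,320),interpolation=cv2.INTER_CUBIC))
E
```

```text
9.2 [ 1.19401063 -0.15450715  0.31302168] [ 27.19306383 246.67855093] 31.892926293477224
lid [ 26.9 153.8] [137.2  91. ] 86.9
lid [ -35.4 -209.1] [ 91.6 126.1] 71.8
```

View pics/s3.png

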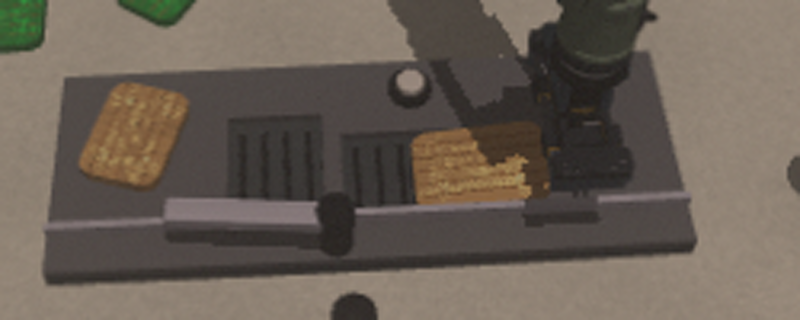

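Request:
carry_out(
  commands=[
    [0,0,0,-6,0,1,-0.2],
    [0,0,0,-14,0,2,-0.2],
    [0,0,0,-24,0,2,-0.2],
    [0,0,0,-34,0,2,-0.2],
    [0,0,0,-44,0,2,-0.2],
    [0,0,0,-54,0,2,-0.2],
    [0,0,0,-61,0,2,-0.2],
    [0,0,0,-66,0,2,-0.2],
    [0,0,0,-70,0,2,-0.2],
    [0,0,0,-73,0,2,-0.2],
    [0,0,0,-73,0,2,-0.2],
  ],
)

```text
time_s: 10.4
ee_pos: [588.7, 158.4, 30.0]
ee_rot: [180.0, 0.0, 94.6]
force: [-0.5, -0.2, -0.4]
gripper_width: 36.7
gripper_force: 0.0
```

```bash
python3 - <<'E'
from seg import *
st=state();print(st['time_s'],st['force'],w2b(st['ee_pos']),st['ee_pos'][2])
im=lids()
im=grab_frame("scene")
cv2.imwrite("pics/s4.png",cv2.resize(im[:,:,::-1][160:260,150:400],(800,320),interpolation=cv2.INTER_CUBIC))
E
```

```text
10.4 [-0.54030063 -0.20111329 -0.35826497] [ 26.92335456 174.9556681 ] 29.956310256762812
lid [24.4 74.8] [115.3  94.6] 86.9
lid [ -35.5 -209.1] [ 91.7 126.1] 71.7
```

View pics/s4.png

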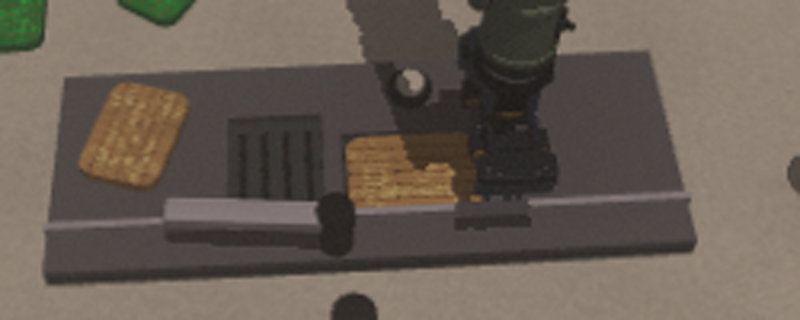

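Request:
carry_out(
  commands=[
    [0,0,0,10,0,0,-0.2],
    [0,0,0,10,0,-45,-0.4],
    [0,0,0,10,-30,-90,-0.4],
    [0,0,90,-383,-162,-90,-0.4],
    [0,0,90,-383,-162,-90,-0.4],
    [0,0,90,-383,-162,-90,-0.4],
    [0,0,90,-383,-162,-90,-0.4],
    [0,0,90,-383,-162,-90,-0.4],
    [0,0,90,-383,-162,-90,-0.4],
    [0,0,90,-383,-162,-90,-0.4],
    [0,0,90,-383,-162,-90,-0.4],
    [0,0,90,-383,-162,-90,-0.4],
    [0,0,90,-383,-162,-90,-0.4],
    [0,0,90,-383,-162,-90,-0.4],
    [0,0,90,-383,-162,-90,-0.4],
    [0,0,90,-383,-162,-90,-0.4],
    [0,0,90,-383,-162,-90,-0.4],
    [0,0,90,-383,-162,-90,-0.4],
  ],
)

```text
time_s: 12.3
ee_pos: [458.1, -235.7, 120.0]
ee_rot: [180.0, -0.0, 4.7]
force: [-0.3, -0.4, -0.0]
gripper_width: 27.3
gripper_force: 0.0
```

```bash
python3 - <<'E'
from seg import *
st=state();print(st['time_s'],st['force'],w2b(st['ee_pos']),st['ee_pos'][2],st['ee_rot'],st['gripper_width'])
im=lids()
E
```

```text
12.3 [-0.2882089  -0.40162604 -0.03568158] [-134.7334402  -207.43622595] 119.98155098969298 [ 1.79993580e+02 -3.38120595e-03  4.68264906e+00] 27.27757866796273
lid [24.1 87.4] [140.3  97.1] 89.6
lid [ -33.1 -209.6] [ 92.4 119.4] 72.7
```

Request:
carry_out(
  commands=[
    [0,0,0,0,0,45,-0.4],
    [0,0,0,0,0,87,-0.4],
    [0,0,0,0,0,87,-0.4],
    [0,0,0,6,0,87,-0.4],
    [0,0,0,14,0,87,-0.4],
    [0,0,0,22,0,87,-0.4],
    [0,0,0,30,0,87,-0.4],
    [0,0,0,38,0,87,-0.4],
    [0,0,0,46,0,87,-0.4],
    [0,0,0,53,0,87,-0.4],
    [0,0,0,57,0,87,-0.4],
    [0,0,0,57,0,87,-0.4],
  ],
)

```text
time_s: 13.55
ee_pos: [515.7, -231.5, 32.9]
ee_rot: [180.0, -0.1, 4.6]
force: [-0.6, -0.1, 0.2]
gripper_width: 27.3
gripper_force: 0.0
```

```bash
python3 - <<'E'
from seg import *
st=state();print(st['time_s'],st['force'],w2b(st['ee_pos']),st['ee_pos'][2])
im=lids()
im=grab_frame("scene")
cv2.imwrite("pics/s5.png",cv2.resize(im[:,:,::-1][160:260,150:400],(800,320),interpolation=cv2.INTER_CUBIC))
E
```

```text
13.55 [-0.59619388 -0.07440318  0.20382574] [ -77.03886443 -207.77525289] 32.91102626581562
lid [  14.9 -201.6] [ 89.6 107. ] 78.6
lid [24.1 87.2] [139.9  97.6] 89.9
```

View pics/s5.png

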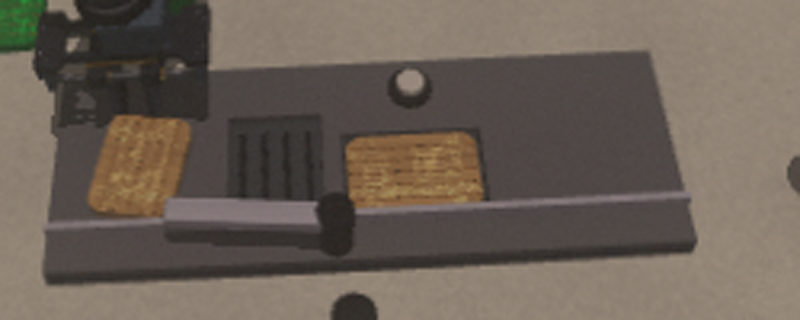

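Request:
carry_out(
  commands=[
    [0,0,0,3,0,0,-0.4],
    [0,0,0,6,0,0,-0.4],
    [0,0,0,9,0,0,-0.4],
    [0,0,0,11,0,0,-0.4],
    [0,0,0,12,0,0,-0.4],
    [0,0,0,12,0,0,-0.4],
  ],
)

```text
time_s: 14.25
ee_pos: [519.6, -230.9, 32.7]
ee_rot: [-179.9, 0.8, 4.7]
force: [-16.8, -5.0, 10.5]
gripper_width: 27.4
gripper_force: 9.0
```

Request:
carry_out(
  commands=[
    [0,0,0,1,0,0,-0.4],
    [0,0,0,2,0,0,-0.4],
    [0,0,0,3,0,0,-0.4],
    [0,0,0,3,0,0,-0.4],
  ],
)

```text
time_s: 14.65
ee_pos: [519.8, -230.9, 32.7]
ee_rot: [-179.9, 1.2, 4.7]
force: [-22.5, -7.0, 15.1]
gripper_width: 27.4
gripper_force: 12.4
```

```bash
python3 - <<'E'
from seg import *
st=state();print(st['time_s'],st['force'],w2b(st['ee_pos']),st['ee_pos'][2])
im=lids()
E
```

```text
14.65 [-22.53543177  -6.98396822  15.13017679] [ -72.91626621 -207.5335649 ] 32.694929997992766
lid [  20.3 -200. ] [ 86.3 101.9] 79.4
lid [24.1 87.4] [140.4  97.4] 89.9
```

Request:
carry_out(
  commands=[
    [0,0,0,-20,0,0,-0.4],
    [0,0,0,-20,0,-45,0.5],
    [0,0,0,0,0,-75,0.5],
    [0,0,-90,40,0,-75,0.5],
    [0,0,-90,75,0,-75,0.5],
    [0,0,-90,75,20,-75,0.5],
    [0,0,-90,75,30,-75,0.5],
    [0,0,-90,75,40,-75,0.5],
    [0,0,-90,75,50,-75,0.5],
    [0,0,-90,75,60,-75,0.5],
    [0,0,-90,75,79,-75,0.5],
    [0,0,-90,75,79,-75,0.5],
    [0,0,-90,75,79,-75,0.5],
    [0,0,-90,75,79,-75,0.5],
    [0,0,-90,75,79,-75,0.5],
    [0,0,-90,75,79,-75,0.5],
  ],
)

```text
time_s: 16.3
ee_pos: [611.0, -302.9, 107.9]
ee_rot: [180.0, 0.0, 94.5]
force: [0.6, 0.1, -0.6]
gripper_width: 68.6
gripper_force: 0.0
```

```bash
python3 - <<'E'
from seg import *
st=state();print(st['time_s'],st['force'],w2b(st['ee_pos']),st['ee_pos'][2],st['ee_rot'])
im=lids()
E
```

```text
16.3 [ 0.55612661  0.08346478 -0.63257778] [  12.26770357 -286.64027465] 107.91227361327564 [1.79985252e+02 7.32314309e-04 9.45183891e+01]
lid [   8.1 -200.5] [ 91.8 125.3] 79.4
lid [24.  87.3] [ 97.3 140.1] 0.1
```

Request:
carry_out(
  commands=[
    [0,0,0,0,0,45,0.5],
    [0,0,0,0,0,75,0.5],
    [0,0,0,0,0,75,0.5],
    [0,0,0,8,0,75,0.5],
    [0,0,0,15,0,75,0.5],
    [0,0,0,21,0,75,0.5],
    [0,0,0,27,0,75,0.5],
    [0,0,0,33,0,75,0.5],
    [0,0,0,39,0,75,0.5],
    [0,0,0,45,0,75,0.5],
    [0,0,0,50,0,75,0.5],
    [0,0,0,52,0,75,0.5],
    [0,0,0,52,0,75,0.5],
  ],
)

```text
time_s: 17.65
ee_pos: [606.5, -250.7, 32.9]
ee_rot: [-180.0, -0.0, 94.6]
force: [0.1, 0.2, 0.0]
gripper_width: 68.3
gripper_force: 0.0
```

```bash
python3 - <<'E'
from seg import *
st=state();print(st['time_s'],st['force'],w2b(st['ee_pos']),st['ee_pos'][2],st['ee_rot'])
im=lids()
im=grab_frame("scene")
cv2.imwrite("pics/s6.png",cv2.resize(im[:,:,::-1][160:260,150:400],(800,320),interpolation=cv2.INTER_CUBIC))
E
```

```text
17.65 [0.1308223  0.21215259 0.00394076] [  11.99117253 -234.1806358 ] 32.897813879040186 [-1.79981855e+02 -2.59736373e-02  9.46191069e+01]
lid [   0.4 -169.4] [ 87.7 124. ] 86.8
lid [24.2 87.4] [140.2  97.8] 89.9
```

View pics/s6.png

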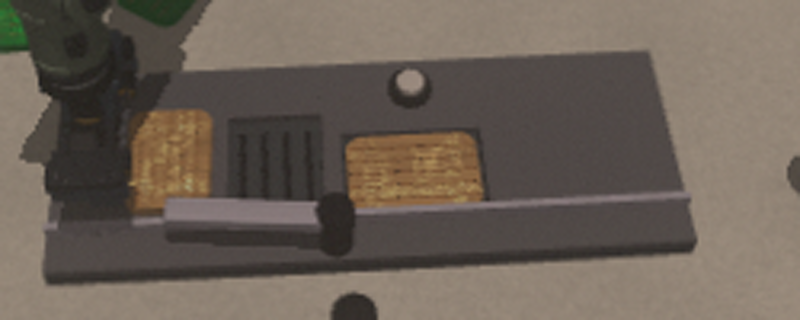

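Request:
carry_out(
  commands=[
    [0,0,0,-12,0,0,0.5],
    [0,0,0,-12,0,-45,-0.4],
    [0,0,0,0,0,-75,-0.4],
    [0,0,90,62,-107,-75,-0.4],
    [0,0,90,62,-107,-75,-0.4],
    [0,0,90,62,-107,-75,-0.4],
    [0,0,90,62,-107,-75,-0.4],
    [0,0,90,62,-107,-75,-0.4],
    [0,0,90,62,-107,-75,-0.4],
    [0,0,90,62,-107,-75,-0.4],
    [0,0,90,62,-107,-75,-0.4],
    [0,0,90,62,-107,-75,-0.4],
    [0,0,90,62,-107,-75,-0.4],
    [0,0,90,62,-107,-75,-0.4],
    [0,0,90,62,-107,-75,-0.4],
    [0,0,90,62,-107,-40,-0.4],
    [0,0,90,62,-107,-5,-0.4],
    [0,0,90,62,-107,0,-0.4],
    [0,0,90,62,-107,0,-0.4],
  ],
)

```text
time_s: 19.65
ee_pos: [494.6, -198.1, 32.4]
ee_rot: [-179.9, 0.1, 4.6]
force: [0.6, -0.3, 0.2]
gripper_width: 27.0
gripper_force: 0.0
```

```bash
python3 - <<'E'
from seg import *
st=state();print(st['time_s'],st['force'],w2b(st['ee_pos']),st['ee_pos'][2],st['ee_rot'])
im=lids()
E
```

```text
19.65 [ 0.63878373 -0.33111129  0.23496502] [ -95.37143036 -172.86203442] 32.40474237071341 [-1.79949317e+02  1.07680278e-01  4.64633078e+00]
lid [   4.  -169.5] [ 87.2 117.9] 85.8
lid [24.1 87.6] [ 97.2 140.6] 0.5
```

Push to the fence.

Request:
carry_out(
  commands=[
    [0,0,0,8,0,0,-0.4],
    [0,0,0,14,0,0,-0.4],
    [0,0,0,19,0,0,-0.4],
    [0,0,0,23,0,0,-0.4],
    [0,0,0,26,0,0,-0.4],
    [0,0,0,28,0,0,-0.4],
    [0,0,0,30,0,0,-0.4],
    [0,0,0,32,0,0,-0.4],
    [0,0,0,32,0,0,-0.4],
  ],
)

```text
time_s: 20.6
ee_pos: [523.3, -195.4, 32.7]
ee_rot: [-179.9, 0.4, 4.7]
force: [-9.4, -2.2, 7.9]
gripper_width: 27.3
gripper_force: 4.8
```

```bash
python3 - <<'E'
from seg import *
st=state();print(st['time_s'],st['force'],w2b(st['ee_pos']),st['ee_pos'][2],st['ee_rot'])
im=lids()
E
```

```text
20.6 [-9.44728532 -2.18619482  7.89384075] [ -66.56363274 -172.43849672] 32.70480811319744 [-179.93777383    0.44417628    4.66598622]
lid [  26.2 -164.3] [81.1 95.3] 86.9
lid [24.3 87.5] [ 97.6 140.4] 0.5
```

Request:
carry_out(
  commands=[
    [0,0,0,-14,0,0,-0.4],
    [0,0,0,-14,0,-45,0.5],
    [0,0,0,0,0,-75,0.5],
    [0,0,-90,76,77,-75,0.5],
    [0,0,-90,76,77,-75,0.5],
    [0,0,-90,76,77,-75,0.5],
    [0,0,-90,76,77,-75,0.5],
    [0,0,-90,76,77,-75,0.5],
    [0,0,-90,76,77,-75,0.5],
    [0,0,-90,76,77,-75,0.5],
    [0,0,-90,76,77,-75,0.5],
    [0,0,-90,76,77,-75,0.5],
    [0,0,-90,76,77,-75,0.5],
    [0,0,-90,76,77,-75,0.5],
    [0,0,-90,76,77,-75,0.5],
    [0,0,-90,76,77,-40,0.5],
    [0,0,-90,76,77,-5,0.5],
    [0,0,-90,76,77,0,0.5],
    [0,0,-90,76,77,0,0.5],
  ],
)

```text
time_s: 22.55
ee_pos: [608.5, -265.8, 32.2]
ee_rot: [-179.9, -0.1, 94.6]
force: [-0.9, 0.1, 0.8]
gripper_width: 68.5
gripper_force: 0.0
```

```bash
python3 - <<'E'
from seg import *
st=state();print(st['time_s'],st['force'],w2b(st['ee_pos']),st['ee_pos'][2],st['ee_rot'])
im=lids()
E
```

```text
22.55 [-0.90610942  0.11387339  0.83980903] [  12.76322976 -249.41570598] 32.150083715612304 [-1.79905439e+02 -5.81774833e-02  9.45560482e+01]
lid [  11.4 -169.4] [ 92.  124.1] 89.1
lid [24.2 87.4] [ 97.7 140.4] 0.1
```

Request:
carry_out(
  commands=[
    [0,0,0,8,0,0,0.5],
    [0,0,0,14,0,0,0.5],
    [0,0,0,20,0,0,0.5],
    [0,0,0,28,0.3,0,0.5],
    [0,0,0,37,0.6,0,0.5],
    [0,0,0,46,0.9,0,0.5],
    [0,0,0,56,1.2,1,0.5],
    [0,0,0,66,1.5,2,0.5],
    [0,0,0,76,1.7,2,0.5],
    [0,0,0,86,1.9,2,0.5],
    [0,0,0,96,2,2,0.5],
    [0,0,0,106,2,2,0.5],
    [0,0,0,114,2,2,0.5],
    [0,0,0,120,2,2,0.5],
    [0,0,0,124,2,2,0.5],
    [0,0,0,126,2,2,0.5],
    [0,0,0,126,2,2,0.5],
  ],
)

```text
time_s: 24.3
ee_pos: [600.7, -140.0, 30.9]
ee_rot: [-180.0, -0.0, 94.6]
force: [0.2, 0.1, 0.4]
gripper_width: 68.4
gripper_force: 0.0
```

```bash
python3 - <<'E'
from seg import *
st=state();print(st['time_s'],st['force'],w2b(st['ee_pos']),st['ee_pos'][2],st['ee_rot'])
im=lids()
E
```

```text
24.3 [0.20685039 0.07305306 0.37545447] [  15.01015373 -123.42710013] 30.928105546175566 [-1.79996417e+02 -1.23086077e-02  9.46095732e+01]
lid [ 10.5 -51. ] [ 79.7 123.8] 86.8
lid [24.3 87.5] [ 97.6 140.4] 0.5
```

Request:
carry_out(
  commands=[
    [0,0,0,-12,0,-2,0.5],
    [0,0,0,-12,0,-50,-1],
    [0,0,0,-1,0,-99,-1],
    [0,0,0,-1,50,-99,-1],
    [0,0,0,-1,100,-99,-1],
    [0,0,0,-1,135,-99,-1],
    [0,0,0,-1,135,-99,-1],
    [0,0,0,-1,135,-99,-1],
  ],
)

```text
time_s: 25.15
ee_pos: [735.2, -131.3, 129.0]
ee_rot: [-179.9, -0.0, 94.6]
force: [-0.2, 0.3, -0.1]
gripper_width: 15.4
gripper_force: 0.0
```

```bash
python3 - <<'E'
from seg import *
st=state();print(st['time_s'],st['force'],w2b(st['ee_pos']),st['ee_pos'][2],st['gripper_width'])
im=lids()
for th in np.arange(1.5,-.01,-.1):
    R_,d=115,32
    p=np.array([105-R_*np.cos(th)+d*np.sin(th),-R_*np.sin(th)-d*np.cos(th)])
    print(round(th,2),np.round([p[1]+125,p[0]-150],0),end=' ')
im=grab_frame("scene")
cv2.imwrite("pics/s7.png",cv2.resize(im[:,:,::-1][160:260,150:400],(800,320),interpolation=cv2.INTER_CUBIC))
E
```

```text
25.15 [-0.18631185  0.33428625 -0.12178448] [ 149.76308219 -125.43972337] 128.9582322021934 15.415393374742251
lid [ 16.6 -28.2] [ 49.9 129. ] 72.5
lid [24.1 87.4] [ 97.5 140.4] 0.1
1.5 [  8. -21.] 1.4 [  6. -33.] 1.3 [  6. -45.] 1.2 [  6. -57.] 1.1 [  8. -69.] 1.0 [ 11. -80.] 0.9 [ 15. -91.] 0.8 [  20. -102.] 0.7 [  26. -112.] 0.6 [  34. -122.] 0.5 [  42. -131.] 0.4 [  51. -138.] 0.3 [  60. -145.] 0.2 [  71. -151.] 0.1 [  82. -156.] -0.0 [  93. -160.]
```

View pics/s7.png

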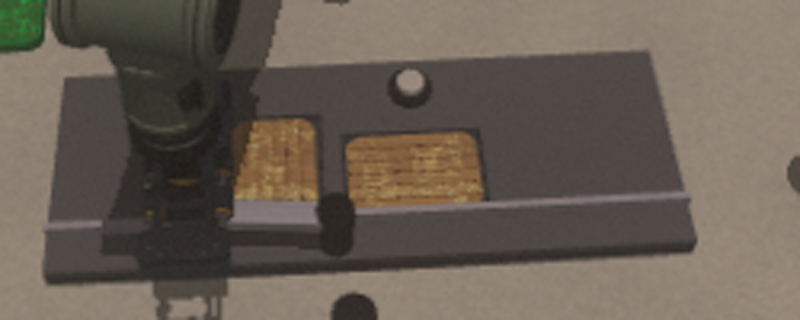

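Request:
carry_out(
  commands=[
    [0,0,0,0,0,40,-1],
    [0,0,0,0,0,63,-1],
    [0,0,0,4,-10,63,-1],
    [0,0,0,8,-21,63,-1],
    [0,0,0,6,-33,63,-1],
    [0,0,0,6,-45,63,-1],
    [0,0,0,6,-57,63,-1],
    [0,0,0,8,-69,63,-1],
    [0,0,0,11,-80,63,-1],
    [0,0,0,15,-91,63,-1],
    [0,0,0,20,-102,63,-1],
    [0,0,0,26,-112,63,-1],
    [0,0,0,34,-122,63,-1],
    [0,0,0,42,-131,63,-1],
    [0,0,0,51,-138,63,-1],
    [0,0,0,60,-145,63,-1],
    [0,0,0,71,-151,63,-1],
    [0,0,0,82,-156,63,-1],
    [0,0,0,88,-158,63,-1],
    [0,0,0,88,-158,63,-1],
  ],
)

```text
time_s: 27.25
ee_pos: [570.0, -54.2, 66.8]
ee_rot: [-179.9, -0.0, 94.7]
force: [0.6, -0.6, -1.1]
gripper_width: 0.9
gripper_force: 0.0
```

Request:
carry_out(
  commands=[
    [0,0,0,2,-1,0,-1],
    [0,0,0,4,-2,0,-1],
    [0,0,0,6,-2,0,-1],
    [0,0,0,6,-2,0,-1],
  ],
)

```text
time_s: 27.65
ee_pos: [568.2, -49.5, 66.9]
ee_rot: [-180.0, -0.0, 94.6]
force: [0.3, -0.2, 0.5]
gripper_width: 0.2
gripper_force: 0.0
```

Request:
carry_out(
  commands=[
    [0,0,0,1,0,0,-1],
    [0,0,0,2,0,0,-1],
    [0,0,0,2,0,0,-1],
  ],
)

```text
time_s: 27.95
ee_pos: [568.0, -48.4, 66.9]
ee_rot: [-180.0, 0.1, 94.6]
force: [-1.1, -5.1, -0.1]
gripper_width: 0.2
gripper_force: 2.1
```

Request:
carry_out(
  commands=[
    [0,0,0,1,0,0,-1],
    [0,0,0,2,0,0,-1],
    [0,0,0,2,0,0,-1],
  ],
)

```text
time_s: 28.25
ee_pos: [568.0, -48.3, 67.0]
ee_rot: [-180.0, 0.3, 94.7]
force: [-1.3, -10.6, -1.2]
gripper_width: 0.4
gripper_force: 5.4
```

Request:
carry_out(
  commands=[
    [0,0,0,-20,0,0,-1],
    [0,0,0,-20,0,-40,-1],
    [0,0,0,-20,-20,-70,-1],
    [0,0,0,20,-50,-70,-1],
    [0,0,0,60,-72,-70,-1],
    [0,0,0,100,-72,-70,-1],
    [0,0,0,118,-72,-50,-1],
    [0,0,0,118,-72,-14,-1],
    [0,0,0,118,-72,-14,-1],
    [0,0,0,118,-72,-14,-1],
  ],
)

```text
time_s: 29.25
ee_pos: [486.6, 66.4, 81.1]
ee_rot: [-179.9, -0.0, 94.6]
force: [0.2, -1.2, 0.4]
gripper_width: 0.2
gripper_force: 0.0
```

```bash
python3 - <<'E'
from seg import *
st=state();print(st['time_s'],st['force'],w2b(st['ee_pos']),st['ee_pos'][2],st['gripper_width'])
im=lids();s=grab_frame("scene");np.savez('v.npz',t=im,s=s)
E
```

```text
29.25 [ 0.18235087 -1.15764892  0.44830184] [-82.20992998  91.4879837 ] 81.0603874476448 0.1751328494122693
lid [ 10.  -60.3] [ 88.6 124.4] 89.7
lid [30.5 87. ] [140.4  83.8] 86.9
```

Request:
carry_out(
  commands=[
    [0,0,0,0,0,20,-1],
    [0,0,0,0,0,30,-1],
    [0,0,0,0,0,32,-1],
    [0,0,0,0,0,34,-1],
    [0,0,0,0,0,34,-1],
  ],
)

```text
time_s: 29.85
ee_pos: [486.8, 65.9, 47.5]
ee_rot: [180.0, 0.0, 94.6]
force: [-2.2, -1.7, 3.0]
gripper_width: 0.6
gripper_force: 1.5
```

Request:
carry_out(
  commands=[
    [0,0,0,0,0,1,-1],
    [0,0,0,0,0,2,-1],
    [0,0,0,0,0,2,-1],
  ],
)

```text
time_s: 30.15
ee_pos: [486.9, 66.0, 45.2]
ee_rot: [180.0, 0.0, 94.6]
force: [-1.1, -2.4, 4.3]
gripper_width: 0.6
gripper_force: 2.1
```

Request:
carry_out(
  commands=[
    [0,0,0,0,0,1,-1],
    [0,0,0,0,0,2,-1],
    [0,0,0,0,0,2,-1],
  ],
)

```text
time_s: 30.45
ee_pos: [487.0, 66.1, 44.1]
ee_rot: [180.0, 0.0, 94.6]
force: [-4.9, -2.8, 13.3]
gripper_width: 0.5
gripper_force: 6.8
```

Request:
carry_out(
  commands=[
    [0,0,0,0,0,1,-1],
    [0,0,0,0,0,2,-1],
    [0,0,0,0,0,2,-1],
  ],
)

```text
time_s: 30.75
ee_pos: [487.0, 66.1, 43.9]
ee_rot: [179.9, 0.0, 94.6]
force: [-7.4, -3.0, 27.7]
gripper_width: 0.3
gripper_force: 14.1
```

Request:
carry_out(
  commands=[
    [0,0,0,0,0,-5,-1],
    [0,0,0,0,0,-7,-1],
    [0,0,0,0,0,-7,-1],
    [0,0,0,0,0,-7,-1],
  ],
)

```text
time_s: 31.15
ee_pos: [487.3, 66.4, 47.8]
ee_rot: [179.9, -0.0, 94.6]
force: [-0.5, -0.4, 3.6]
gripper_width: 0.3
gripper_force: 1.4
```

Request:
carry_out(
  commands=[
    [0,0,0,0,0,-1,-1],
    [0,0,0,0,0,-1,-1],
    [0,0,0,0,0,-1,-1],
  ],
)

```text
time_s: 31.45
ee_pos: [487.2, 66.4, 48.9]
ee_rot: [179.9, -0.0, 94.6]
force: [0.6, 0.4, 2.6]
gripper_width: 0.2
gripper_force: 1.1
```

Request:
carry_out(
  commands=[
    [0,0,0,0,0,-1,-1],
    [0,0,0,0,0,-1,-1],
    [0,0,0,0,0,-1,-1],
  ],
)

```text
time_s: 31.75
ee_pos: [486.8, 66.4, 49.9]
ee_rot: [180.0, -0.0, 94.6]
force: [0.5, 0.6, 2.4]
gripper_width: 0.3
gripper_force: 0.8
```

Request:
carry_out(
  commands=[
    [0,0,0,0,0,-1,-1],
    [0,0,0,0,0,-1,-1],
    [0,0,0,0,0,-1,-1],
  ],
)

```text
time_s: 32.05
ee_pos: [486.1, 66.2, 50.6]
ee_rot: [-179.9, 0.0, 94.6]
force: [-0.0, -0.1, 0.3]
gripper_width: 0.4
gripper_force: 0.0
```

Request:
carry_out(
  commands=[
    [0,0,0,0,0,-50,-1],
    [0,0,0,0,0,-100,-1],
    [0,0,0,200,-100,-150,-1],
    [0,0,0,200,-100,-150,-1],
    [0,0,0,200,-100,-150,-1],
    [0,0,0,200,-100,-150,-1],
    [0,0,0,200,-100,-150,-1],
    [0,0,0,200,-100,-150,-1],
    [0,0,0,200,-100,-150,-1],
  ],
)

```text
time_s: 32.95
ee_pos: [370.6, 257.4, 200.7]
ee_rot: [-180.0, 0.1, 94.7]
force: [-0.6, 0.0, -0.2]
gripper_width: 0.4
gripper_force: 0.0
```

```bash
python3 - <<'E'
from seg import *
np.set_printoptions(precision=1,suppress=True)
print(state()['time_s'])
t,s=cam("top"),cam("scene");T=lids();S=grab_frame("scene")
def cen(c,im):
    h=cv2.cvtColor(im,cv2.COLOR_RGB2HSV);m=((h[...,0]>8)&(h[...,0]<24)&(h[...,1]>80)&(h[...,2]>50)).astype(np.uint8)
    m=cv2.morphologyEx(m,cv2.MORPH_CLOSE,np.ones((3,3)))
    # restrict to base
    q=proj(c,[np.r_[b2w(x,y,35)[:3]] for x,y in((-110,-290),(-110,360),(74,360),(74,-290))]);k=np.zeros_like(m);cv2.fillPoly(k,[q.astype(int)],1)
    n,l,A,C=cv2.connectedComponentsWithStats(m*k);return [cv2.findContours((l==i).astype(np.uint8),0,1)[0][0].reshape(-1,2) for i in range(1,n) if A[i,4]>300]
for n,c,im in(("top",t,T),("scene",s,S)):
    for P in cen(c,im):
        for z in(32,):
            B=np.array([w2b(p) for p in onz(c,P,z)],np.float32);r=cv2.minAreaRect(B);print(n,z,np.round(r[0],1),np.round(r[1],1),round(r[2],1),B.min(0),B.max(0))
# lamp: brightness of rectified top view at z=88 around predicted bar
G=cv2.cvtColor(T,cv2.COLOR_RGB2GRAY)
for x in(70,20,-20,-50,-60,-75):
    print(x,[int(G[int(round(v)),int(round(u))]) for u,v in proj(t,[b2w(x,y,88)[:3] for y in range(-28,29,4)])])
E
```

```text
32.95
lid [ 10.  -60.1] [124.4  88.4] 0.0
lid [24.  87.6] [139.8  97.4] 89.9
top 32 [25.9 87.7] [141.9  98.9] 89.9 [-23.5  16.7] [ 75.4 158.6]
top 32 [ 11.7 -61.6] [ 90.5 126.2] 89.7 [ -51.5 -106.6] [ 74.9 -16.1]
scene 32 [  6.7 -61.3] [118.1  90.6] 0.3 [ -52.3 -106.7] [ 65.8 -15.8]
scene 32 [21.  86.6] [ 90.2 141.1] 0.0 [-24.1  16. ] [ 66.2 157.1]
70 [132, 131, 122, 110, 75, 115, 132, 139, 139, 140, 139, 115, 132, 133, 134]
20 [91, 97, 99, 95, 69, 110, 138, 139, 141, 139, 137, 111, 97, 98, 99]
-20 [99, 97, 97, 90, 79, 133, 138, 140, 141, 141, 128, 67, 61, 90, 102]
-50 [104, 96, 95, 54, 59, 114, 137, 142, 141, 143, 141, 108, 79, 77, 76]
-60 [42, 40, 47, 45, 57, 110, 124, 127, 130, 131, 127, 92, 78, 77, 76]
-75 [75, 75, 76, 75, 38, 33, 35, 35, 36, 34, 57, 75, 77, 78, 76]
```

```bash
python3 -c "
import workcell
print(workcell.workorder.job_done())"
```

```text
the job is handed in; nothing more can be done
None
```

The job is handed in: the camera shows both lids flat in their recesses, the lamp bar was pushed to its stop, and only then the start button was pressed its full 6 mm and let go, at about 33 s.

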